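Find the full supplement tin in the hatchery

TASK

One supplement tin already stands in the lane between the two white rails and two stand loose on the bench: slide the loose ones upright along the bench, one by one and without lifting them, in through the lane's open mouth, so that all three stand in single file wholly between the straight parts of the rails. Then heft them one at a time, beginning with the one nearest the mouth and going on towards the closed end: lift each a few centimetres straight up, feel its weight for a moment and set it back down in its place (if the last is the heaviest you may simply keep it). Finish holding the heaviest tin upright in the gripper, at least 10 cm above the bench over the rails, with the other two standing in the lane; do not put it down or let go, and leave the egg tray, the mug and the brush alone.

Things in the scene. Friction and masses are not known exactly. Their poses are not given: they have to be found in the camera images.
- tin_a: one of three tins that look alike: closed steel cylinder with a blank paper band, 56 mm in diameter, 90 mm high, slightly wider at the lid; 0.15 to 0.5 kg. Origin at the centre of its underside, z up along its axis. One of the three is at least 0.12 kg heavier than the others; letter, place and look do not tell which.
- tin_b: one of three tins that look alike: closed steel cylinder with a blank paper band, 56 mm in diameter, 90 mm high, slightly wider at the lid; 0.15 to 0.5 kg. Origin at the centre of its underside, z up along its axis. One of the three is at least 0.12 kg heavier than the others; letter, place and look do not tell which.
- tin_c: one of three tins that look alike: closed steel cylinder with a blank paper band, 56 mm in diameter, 90 mm high, slightly wider at the lid; 0.15 to 0.5 kg. Origin at the centre of its underside, z up along its axis. One of the three is at least 0.12 kg heavier than the others; letter, place and look do not tell which.
- lane: lane fixed on the bench (no floor of its own): two white rails 18 mm high, 8 mm thick, 62 mm apart inside, straight for 205 mm, then flaring for 39 mm to a 95 mm mouth; an 18 mm high stop shuts the other end. Origin on the bench at the inner face of the stop, midway between the rails; x along the lane to the mouth, z up. Tins touching one another and the stop have centres at x = 28, 84, 140 mm.
- table: the bench: brown wooden top, its surface at z = 0; fixed
- egg_tray: bystander: open grey tray of eggs, 170 x 260 mm, 62 mm high, origin under its centre; leave it alone
- beaker: bystander: white mug, 72 mm in diameter, 75 mm high, handle at its +y side, origin under its centre; leave it alone
- brush: bystander: small hand brush lying on the bench along its x, origin under it; leave it alone
Things that resemble listed ones, but are neither listed nor needed, are in the scene too. Leave any brown or turquoise look-alike of the tin_a alone.

How it is judged (in metres and radians):
On the way, in this order (a step that is already met when the one before it is completed fails the run):
1. all three tins stand upright in single file wholly between the rails (x of tin_a in the frame of lane between 0.02 and 0.181 m and y of tin_a in the frame of lane between -0.008 and 0.008 m and height (world z) of each of tin_a, tin_b, tin_c below 0.005 m and angle between each of tin_a, tin_b, tin_c's own z axis and vertical below 0.08 rad and x of tin_b in the frame of lane between 0.02 and 0.181 m and y of tin_b in the frame of lane between -0.008 and 0.008 m and x of tin_c in the frame of lane between 0.02 and 0.181 m and y of tin_c in the frame of lane between -0.008 and 0.008 m), for 0.2 s.
2. the tin nearest the mouth is lifted clear of the bench, the other two standing in the lane (((x of tin_a in the frame of lane between 0.127 and 0.195 m and y of tin_a in the frame of lane between -0.03 and 0.03 m and height (world z) of tin_a above 0.015 m and contact force between the fingers and tin_a above 0.5 N and (x of tin_b in the frame of lane between 0.02 and 0.181 m and y of tin_b in the frame of lane between -0.008 and 0.008 m and height (world z) of tin_b below 0.005 m and angle between tin_b's own z axis and vertical below 0.08 rad) and (x of tin_c in the frame of lane between 0.02 and 0.181 m and y of tin_c in the frame of lane between -0.008 and 0.008 m and height (world z) of tin_c below 0.005 m and angle between tin_c's own z axis and vertical below 0.08 rad)) or (x of tin_b in the frame of lane between 0.127 and 0.195 m and y of tin_b in the frame of lane between -0.03 and 0.03 m and height (world z) of tin_b above 0.015 m and contact force between the fingers and tin_b above 0.5 N and (x of tin_a in the frame of lane between 0.02 and 0.181 m and y of tin_a in the frame of lane between -0.008 and 0.008 m and height (world z) of tin_a below 0.005 m and angle between tin_a's own z axis and vertical below 0.08 rad) and (x of tin_c in the frame of lane between 0.02 and 0.181 m and y of tin_c in the frame of lane between -0.008 and 0.008 m and height (world z) of tin_c below 0.005 m and angle between tin_c's own z axis and vertical below 0.08 rad)) or (x of tin_c in the frame of lane between 0.127 and 0.195 m and y of tin_c in the frame of lane between -0.03 and 0.03 m and height (world z) of tin_c above 0.015 m and contact force between the fingers and tin_c above 0.5 N and (x of tin_a in the frame of lane between 0.02 and 0.181 m and y of tin_a in the frame of lane between -0.008 and 0.008 m and height (world z) of tin_a below 0.005 m and angle between tin_a's own z axis and vertical below 0.08 rad) and (x of tin_b in the frame of lane between 0.02 and 0.181 m and y of tin_b in the frame of lane between -0.008 and 0.008 m and height (world z) of tin_b below 0.005 m and angle between tin_b's own z axis and vertical below 0.08 rad)))), for 0.2 s.
3. the middle tin is lifted clear of the bench, the other two standing in the lane (((x of tin_a in the frame of lane between 0.071 and 0.127 m and y of tin_a in the frame of lane between -0.03 and 0.03 m and height (world z) of tin_a above 0.015 m and contact force between the fingers and tin_a above 0.5 N and (x of tin_b in the frame of lane between 0.02 and 0.181 m and y of tin_b in the frame of lane between -0.008 and 0.008 m and height (world z) of tin_b below 0.005 m and angle between tin_b's own z axis and vertical below 0.08 rad) and (x of tin_c in the frame of lane between 0.02 and 0.181 m and y of tin_c in the frame of lane between -0.008 and 0.008 m and height (world z) of tin_c below 0.005 m and angle between tin_c's own z axis and vertical below 0.08 rad)) or (x of tin_b in the frame of lane between 0.071 and 0.127 m and y of tin_b in the frame of lane between -0.03 and 0.03 m and height (world z) of tin_b above 0.015 m and contact force between the fingers and tin_b above 0.5 N and (x of tin_a in the frame of lane between 0.02 and 0.181 m and y of tin_a in the frame of lane between -0.008 and 0.008 m and height (world z) of tin_a below 0.005 m and angle between tin_a's own z axis and vertical below 0.08 rad) and (x of tin_c in the frame of lane between 0.02 and 0.181 m and y of tin_c in the frame of lane between -0.008 and 0.008 m and height (world z) of tin_c below 0.005 m and angle between tin_c's own z axis and vertical below 0.08 rad)) or (x of tin_c in the frame of lane between 0.071 and 0.127 m and y of tin_c in the frame of lane between -0.03 and 0.03 m and height (world z) of tin_c above 0.015 m and contact force between the fingers and tin_c above 0.5 N and (x of tin_a in the frame of lane between 0.02 and 0.181 m and y of tin_a in the frame of lane between -0.008 and 0.008 m and height (world z) of tin_a below 0.005 m and angle between tin_a's own z axis and vertical below 0.08 rad) and (x of tin_b in the frame of lane between 0.02 and 0.181 m and y of tin_b in the frame of lane between -0.008 and 0.008 m and height (world z) of tin_b below 0.005 m and angle between tin_b's own z axis and vertical below 0.08 rad)))), for 0.2 s.
4. the tin nearest the stop is lifted clear of the bench, the other two standing in the lane (((x of tin_a in the frame of lane between 0.01 and 0.071 m and y of tin_a in the frame of lane between -0.03 and 0.03 m and height (world z) of tin_a above 0.015 m and contact force between the fingers and tin_a above 0.5 N and (x of tin_b in the frame of lane between 0.02 and 0.181 m and y of tin_b in the frame of lane between -0.008 and 0.008 m and height (world z) of tin_b below 0.005 m and angle between tin_b's own z axis and vertical below 0.08 rad) and (x of tin_c in the frame of lane between 0.02 and 0.181 m and y of tin_c in the frame of lane between -0.008 and 0.008 m and height (world z) of tin_c below 0.005 m and angle between tin_c's own z axis and vertical below 0.08 rad)) or (x of tin_b in the frame of lane between 0.01 and 0.071 m and y of tin_b in the frame of lane between -0.03 and 0.03 m and height (world z) of tin_b above 0.015 m and contact force between the fingers and tin_b above 0.5 N and (x of tin_a in the frame of lane between 0.02 and 0.181 m and y of tin_a in the frame of lane between -0.008 and 0.008 m and height (world z) of tin_a below 0.005 m and angle between tin_a's own z axis and vertical below 0.08 rad) and (x of tin_c in the frame of lane between 0.02 and 0.181 m and y of tin_c in the frame of lane between -0.008 and 0.008 m and height (world z) of tin_c below 0.005 m and angle between tin_c's own z axis and vertical below 0.08 rad)) or (x of tin_c in the frame of lane between 0.01 and 0.071 m and y of tin_c in the frame of lane between -0.03 and 0.03 m and height (world z) of tin_c above 0.015 m and contact force between the fingers and tin_c above 0.5 N and (x of tin_a in the frame of lane between 0.02 and 0.181 m and y of tin_a in the frame of lane between -0.008 and 0.008 m and height (world z) of tin_a below 0.005 m and angle between tin_a's own z axis and vertical below 0.08 rad) and (x of tin_b in the frame of lane between 0.02 and 0.181 m and y of tin_b in the frame of lane between -0.008 and 0.008 m and height (world z) of tin_b below 0.005 m and angle between tin_b's own z axis and vertical below 0.08 rad)))), for 0.2 s.
At the end, for the whole second after the job is handed in: Heaviest tin held in the fingers, underside over 85 mm above the bench, upright (0.25 rad), still, touching no lane or tin; the lighter two (each weighs on the bench with under 3.1 N) stand upright (0.08 rad) between the rails, centres within 8 mm of the midline and 181 mm of the stop (((height (world z) of tin_a above 0.085 m and contact force between the fingers and tin_a above 1 N and angle between tin_a's own z axis and vertical below 0.25 rad and linear speed of tin_a below 0.03 m/s and contact force between tin_a and lane below 0.05 N and (x of tin_b in the frame of lane between 0.02 and 0.181 m and y of tin_b in the frame of lane between -0.008 and 0.008 m and height (world z) of tin_b below 0.005 m and angle between tin_b's own z axis and vertical below 0.08 rad) and contact force between tin_a and tin_b below 0.05 N and linear speed of each of tin_b, tin_c below 0.02 m/s and contact force between tin_b and table between 0.8 and 3.1 N and (x of tin_c in the frame of lane between 0.02 and 0.181 m and y of tin_c in the frame of lane between -0.008 and 0.008 m and height (world z) of tin_c below 0.005 m and angle between tin_c's own z axis and vertical below 0.08 rad) and contact force between tin_a and tin_c below 0.05 N and contact force between tin_c and table between 0.8 and 3.1 N) or (height (world z) of tin_b above 0.085 m and contact force between the fingers and tin_b above 1 N and angle between tin_b's own z axis and vertical below 0.25 rad and linear speed of tin_b below 0.03 m/s and contact force between tin_b and lane below 0.05 N and (x of tin_a in the frame of lane between 0.02 and 0.181 m and y of tin_a in the frame of lane between -0.008 and 0.008 m and height (world z) of tin_a below 0.005 m and angle between tin_a's own z axis and vertical below 0.08 rad) and contact force between tin_b and tin_a below 0.05 N and linear speed of each of tin_a, tin_c below 0.02 m/s and contact force between tin_a and table between 0.8 and 3.1 N and (x of tin_c in the frame of lane between 0.02 and 0.181 m and y of tin_c in the frame of lane between -0.008 and 0.008 m and height (world z) of tin_c below 0.005 m and angle between tin_c's own z axis and vertical below 0.08 rad) and contact force between tin_b and tin_c below 0.05 N and contact force between tin_c and table between 0.8 and 3.1 N) or (height (world z) of tin_c above 0.085 m and contact force between the fingers and tin_c above 1 N and angle between tin_c's own z axis and vertical below 0.25 rad and linear speed of tin_c below 0.03 m/s and contact force between tin_c and lane below 0.05 N and (x of tin_a in the frame of lane between 0.02 and 0.181 m and y of tin_a in the frame of lane between -0.008 and 0.008 m and height (world z) of tin_a below 0.005 m and angle between tin_a's own z axis and vertical below 0.08 rad) and contact force between tin_c and tin_a below 0.05 N and linear speed of each of tin_a, tin_b below 0.02 m/s and contact force between tin_a and table between 0.8 and 3.1 N and (x of tin_b in the frame of lane between 0.02 and 0.181 m and y of tin_b in the frame of lane between -0.008 and 0.008 m and height (world z) of tin_b below 0.005 m and angle between tin_b's own z axis and vertical below 0.08 rad) and contact force between tin_c and tin_b below 0.05 N and contact force between tin_b and table between 0.8 and 3.1 N))); the arm keeps its last pose, push and grip.
It fails at once if a tin is lifted (or toppled) more than 15 mm off the bench anywhere but over the lane ((height (world z) of tin_a above 0.015 m and (y of tin_a in the frame of lane above 0.06 m or y of tin_a in the frame of lane below -0.06 m or x of tin_a in the frame of lane above 0.23 m or x of tin_a in the frame of lane below -0.04 m)) or (height (world z) of tin_b above 0.015 m and (y of tin_b in the frame of lane above 0.06 m or y of tin_b in the frame of lane below -0.06 m or x of tin_b in the frame of lane above 0.23 m or x of tin_b in the frame of lane below -0.04 m)) or (height (world z) of tin_c above 0.015 m and (y of tin_c in the frame of lane above 0.06 m or y of tin_c in the frame of lane below -0.06 m or x of tin_c in the frame of lane above 0.23 m or x of tin_c in the frame of lane below -0.04 m))).
It fails at once if a tin is toppled (angle between any of tin_a, tin_b, tin_c's own z axis and vertical above 0.7 rad).
It fails at once if a bystander is moved more than 20 mm (distance of any of egg_tray, beaker, brush from where it was at the start of the episode above 0.02 m).
It also fails if it takes over 72 s, if anything falls off the work surface, if the arm or the gripper's body presses on something with over 40 N, if the wrist force passes 120 N, or if a joint passes its speed limit or range.

ROBOT

A 6-joint arm with a two-finger parallel gripper is mounted at the origin on the work surface. World frame = base frame: x ahead of the robot, y to its left, z up, the work surface at z = 0. Lengths are in mm, angles in degrees, forces in N, time in s.
With the tool pointing down it reaches from about 325 to 850 mm from the base axis. Payload 4.4 kg.
Tool frame: the origin (TCP) lies midway between the tips of the shut fingers; the grasp point (between the pads) lies 19 mm behind it; z points along the fingers, y is the direction in which the jaws open and shut (so a half turn about z gives the same grasp; the last joint's range is limited). The gripper opens to 94 mm and grips with 3 to 60 N. Pads are 16 mm wide; open, the fingers measure 119 mm over their backs; the gripper's body (75 mm by 177 mm) begins 78 mm behind the grasp point.
Start: joints at [58.184, 11.837, 88.321, -0, 79.842, -8.623], TCP at [226.465, 528.527, 205.447] pointing down, gripper open.
Joint ranges: [-156.59, 156.59], [-49.26, 127.26], [12.9, 141.05], [-63.56, 243.56], [4.71, 150.69], [-161.64, 161.64]. Speed limits (degrees/s): [159.86, 159.86, 180, 180, 180, 180].

INTERFACE

Orientations are given as a 3x3 rotation matrix whose columns are the frame's x, y, z axes.
In Python, from station import arm gives the robot as it stands.
- The arm moves only by the tool play_rows, never from a script. Its argument "targets" is a list of rows, each a list of 3 entries, a list of its own where there are three numbers: the shift along the tool's x, y, z in mm, then the turn about the tool's z in rad, then the gripper command: -1 is fully open, 1 is shut, values between are in proportion. A call has 1 to 20 rows; each row shifts and turns the commanded pose from where the row before left it, along the tool's axes as they then stand; what a row does not reach is not made up. A row lasts 1/10 s, in which the tool goes at most 50 mm and 8.59 degrees, less where a joint would pass 70% of its speed; a pose out of reach is approached as far as the arm can. A call with a gripper value outside its range is refused whole. The fingers move at their own pace and stop on an object; "grip_force" is the grip in N (left out, the last holds). Time passes only in rows, so rows that do not move let the fingers close. It gives the time, the measured TCP pose, the force and the opening at its end, in the units of the state.
- arm.state(): the state, without advancing time (a new reading comes with each control period).
- arm.read_camera(name): name is "side" or "top" or "wrist"; returns the picture (384x512x3 uint8, red, green, blue); there is no depth.
- arm.calibration(name): a dict with "fx", "fy", "cx", "cy" (pixels), "k1" (the pictures are not rectified: a ray, as slopes to the right and down, at radius r is drawn at 1 + k1 r^2 times it, then the intrinsics apply), "extrinsics" (4x4, takes a point from world to camera coordinates). Camera axes: x right, y down, z forward; pixel columns grow to the right and rows downward; lengths in mm; the calibration is good to about 2 mm. A picture is of the moment at which its call begins: read the wrist's pose just before it. calibration takes no time and is no camera call; for the wrist camera it gives the pose at the moment of the call.
- arm.hand_in(): hands the job in, once; it reports no verdict.
The state is a dict: "clock": time; "joint_pos": joint angles; "qvel": joint speeds; "effort": joint torques, N m; "tcp_pos": TCP position; "tcp_rot": TCP orientation; "ft_force": force on the tool from outside, world axes, zero at the start; "ft_torque": the same for the moment, N m; "finger_gap": opening from 0.0 (shut) to 1.0 (fully open).
Only numpy, scipy, OpenCV 4.12 (cv2) and the standard library are available. Lean on these libraries where they do the work, as an engineer would, in place of code of your own. Each camera call takes 0.05 s, during which the arm holds its last target.

## Working session

There is one attempt and no reset: what is moved stays moved. The work goes in short steps, Python scripts to look and compute and a tool call to move; the robot and the scene stay as the last step left them, time stands still between calls to the robot, and variables do not carry over. Pictures are saved under pics/ and viewed, and the job is handed in when it is done.

Besides the shell and the picture viewer there is one more tool, called after ">>>" as name([rows], argument=value, ...), one row to a line, values as JSON. play_rows: Moves the arm, as the interface text tells. Its arguments: {"type":"object","properties":{"targets":{"type":"array","items":{"type":"array"}},"grip_force":{"type":"number"}},"required":["targets"]}

```bash
mkdir -p pics; ls; cat > h.py <<'E'
import numpy as np,cv2
from station import arm
def save(n,im): cv2.imwrite('pics/'+n,cv2.cvtColor(im,cv2.COLOR_RGB2BGR))
def ray(c,u,v):
    K=np.array([[c['fx'],0,c['cx']],[0,c['fy'],c['cy']],[0,0,1.]])
    xd=(u-c['cx'])/c['fx'];yd=(v-c['cy'])/c['fy']
    x,y=xd,yd
    for _ in range(30):
        s=1+c['k1']*(x*x+y*y); x,y=xd/s,yd/s
    E=np.array(c['extrinsics']);R=E[:3,:3];o=-R.T@E[:3,3]
    d=R.T@np.array([x,y,1.]);return o,d/np.linalg.norm(d)
def plane(c,u,v,z):
    o,d=ray(c,u,v);return o+d*(z-o[2])/d[2]
def tri(*od):
    A=sum(np.eye(3)-np.outer(d,d) for o,d in od);b=sum((np.eye(3)-np.outer(d,d))@o for o,d in od)
    p=np.linalg.solve(A,b);return p,[np.linalg.norm(np.cross(p-o,d)) for o,d in od]
def proj(c,p):
    E=np.array(c['extrinsics']);q=E[:3,:3]@np.array(p)+E[:3,3];x,y=q[:2]/q[2];s=1+c['k1']*(x*x+y*y)
    return c['fx']*x*s+c['cx'],c['fy']*y*s+c['cy']
E
python3 - <<'E'
from h import *
for n in ['side','top','wrist']:
    c=arm.calibration(n);E=np.array(c['extrinsics']);print(n,{k:c[k] for k in c if k!='extrinsics'},(-E[:3,:3].T@E[:3,3]).round(),E[2,:3].round(2))
    im=arm.read_camera(n);np.save('pics/%s0.npy'%n,im);save(n+'0.png',im)
s=arm.state();print(s)
E
```

```text
pics
side {'fx': 348.8017470842078, 'fy': 348.8017470842078, 'cx': 259.91024710386364, 'cy': 195.51128907215073, 'k1': -0.031581010362661456} [447. 663. 696.] [ 0.04 -0.69 -0.72]
top {'fx': 410.78512399100646, 'fy': 410.78512399100646, 'cx': 258.88742333986386, 'cy': 191.81652819770127, 'k1': -0.1328316788432363} [ 331.    8. 1210.] [ 0.14  0.02 -0.99]
wrist {'fx': 300.4728051703746, 'fy': 300.4728051703746, 'cx': 253.3550533315582, 'cy': 189.26766487913127, 'k1': -0.053944107409548615} [151. 561. 383.] [ 0.26 -0.11 -0.96]
{'clock': 0.15, 'joint_pos': array([ 5.81863700e+01,  1.18760897e+01,  8.83819511e+01,  6.88639782e-04,
        7.98420375e+01, -8.62143068e+00]), 'qvel': array([-0.14303008, -0.10186513, -0.2704038 ,  0.05806862, -0.04883012,
        0.08692762]), 'effort': array([ 2.63994616e-04, -3.71314001e+01, -2.81814033e+01,  6.99716387e-02,
        3.27537500e-02, -1.24631015e-04]), 'tcp_pos': array([226.11793302, 528.02327475, 204.56075726]), 'tcp_rot': array([[-9.19187999e-01,  3.93817923e-01, -9.30836804e-04],
       [ 3.93818928e-01,  9.19186851e-01, -1.47804664e-03],
       [ 2.73531693e-04, -1.72518389e-03, -9.99998474e-01]]), 'ft_force': array([ 0.02442136, -0.97904661, -0.27693639]), 'ft_torque': array([-0.02834119, -0.00696457, -0.01431266]), 'finger_gap': 0.9995230222329523}
```

View pics/side0.png

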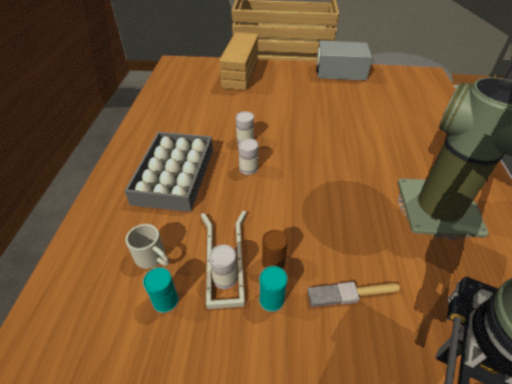

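View pics/top0.png

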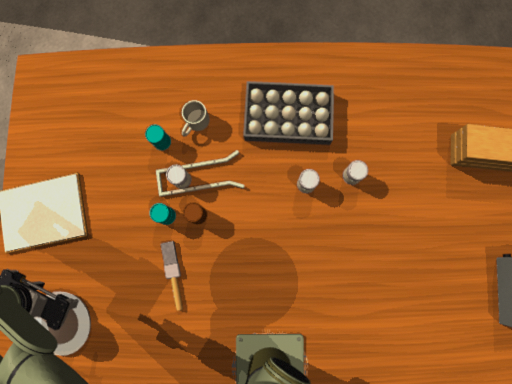

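View pics/wrist0.png

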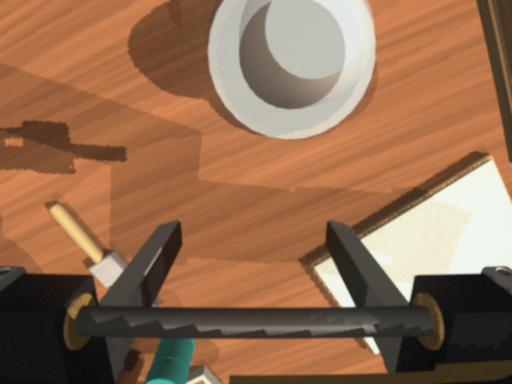

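The top view shows white tins at (177,176) in the lane and loose at (308,181) and (356,172). The look-alikes are turquoise at (157,137) and (162,213), and brown at (195,212). The mug (195,117) is white but has a handle. The three white-lidded tins fit the description, so I'll confirm them in one crop and measure.

```bash
python3 - <<'E'
from h import *
t=np.load('pics/top0.npy');s=np.load('pics/side0.npy')
a=cv2.resize(t[100:230,140:390],None,fx=3,fy=3,interpolation=cv2.INTER_CUBIC);save('cropt.png',a)
b=cv2.resize(s[100:315,120:300],None,fx=2.7,fy=2.7,interpolation=cv2.INTER_CUBIC);save('crops.png',b)
for n,im in (('top',t),('side',s)):
    hsv=cv2.cvtColor(im,cv2.COLOR_RGB2HSV);m=((hsv[...,1]<45)&(hsv[...,2]>150)).astype(np.uint8)
    k,l,st,ce=cv2.connectedComponentsWithStats(m)
    for i in range(1,k):
        if st[i,4]>100: print(n,st[i],ce[i].round(1))
E
```

```text
top [349 161  18  18 237] [357.9 170. ]
top [167 166  18  18 247] [175.7 174.1]
top [301 170  18  18 246] [309.1 178.9]
top [   0  175   83   76 3133] [ 37.9 206. ]
top [ 56 301  33  51 587] [ 77.7 329.8]
side [236 112  17  16 184] [243.3 118.6]
side [136 137  33  54 471] [153.1 163.9]
side [239 137  19  27 282] [246.2 146.7]
side [154 138  32  55 502] [170.2 165.4]
side [172 139  29  56 524] [187.1 167.8]
side [202 214  33  63 692] [218.  254.2]
side [126 225  33  27 141] [144.8 240.3]
side [338 283  20  18 292] [347.6 291.4]
side [207 288  36  19 210] [224.  300.2]
```

View pics/cropt.png

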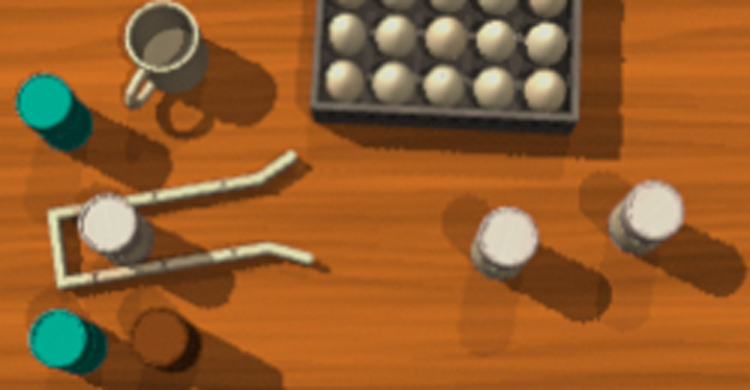

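View pics/crops.png

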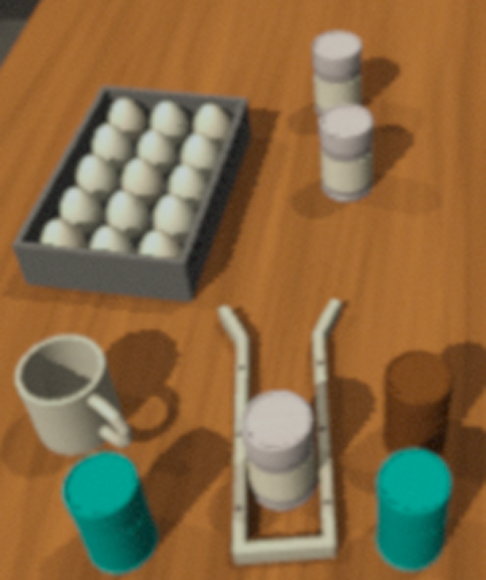

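The crops confirm three white tins with cream bands; the turquoise and brown ones are decoys. Now I'll compute positions.

```bash
python3 - <<'E'
from h import *
ct=arm.calibration('top');cs=arm.calibration('side')
T=[(175.7,174.1),(309.1,178.9),(357.9,170.0)];S=[(223.3,256.0),(248.1,146.3),(244.8,117.8)]
for a,b in zip(T,S):
    p,r=tri(ray(ct,*a),ray(cs,*b));print(p.round(1),np.round(r,1),plane(ct,*a,90).round(1))
# rails: top-face crop points
f=lambda x,y:(140+x/3,100+y/3)
f2=lambda x,y:(120+x/2.7,100+y/2.7)
for nm,p in dict(cornL=(52,213),cornR=(62,284),bendL=(260,181),bendR=(268,248),tipL=(293,155),tipR=(311,259)).items(): print('top',nm,plane(ct,*f(*p),18).round(1))
for nm,p in dict(cornL=(239,545),cornR=(330,542),bendL=(242,345),bendR=(318,342),tipL=(223,310),tipR=(336,303)).items(): print('side',nm,plane(cs,*f2(*p),18).round(1))
for nm,p,z in [('mug',(162,38),75),('turq1',(45,100),90),('turq2',(60,338),90),('brown',(163,336),90),('tray',(310,115),62),('trayR',(577,122),62)]: print(nm,plane(ct,*f(*p),z).round(1))
E
```

```text
[547.3 259.6  86.1] [1. 1.] [547.6 258.7  90. ]
[ 530.5 -114.1   80.4] [0.6 0.6] [ 529.4 -113.1   90. ]
[ 554.  -252.2   82. ] [0.8 0.8] [ 553.2 -250.4   90. ]
top cornL [571.8 331.   18. ]
top cornR [500.1 318.8  18. ]
top bendL [601.1 122.5  18. ]
top bendR [533.6 114.3  18. ]
top tipL [627.2  89.7  18. ]
top tipR [522.2  72.   18. ]
side cornL [571.9 330.   18. ]
side cornR [502.1 322.1  18. ]
side bendL [602.7 135.3  18. ]
side bendR [533.8 126.4  18. ]
side tipL [627.7  95.1  18. ]
side tipR [522.2  78.   18. ]
mug [731.7 213.2  75. ]
turq1 [667.3 322.1  90. ]
turq2 [439.5 300.7  90. ]
brown [440.6 204.5  90. ]
tray [655.6  70.3  62. ]
trayR [ 645.8 -186.6   62. ]
```

```bash
python3 - <<'E'
from h import *
from scipy.ndimage import map_coordinates
ct=arm.calibration('top');cs=arm.calibration('side')
t=np.load('pics/top0.npy').astype(float);s=np.load('pics/side0.npy').astype(float)
for p in [(547.6,258.7),(529.4,-113.1),(553.2,-250.4)]: print('proj side z90,z0',np.round(proj(cs,p+(90,)),1),np.round(proj(cs,p+(0,)),1))
d=np.array([.15,-.989]);d/=np.linalg.norm(d);n=np.array([-d[1],d[0]]);O=np.array([536.6,321.])
for nm,c,im in (('top',ct,t),('side',cs,s)):
  for sg in (1,-1):
    P=[]
    for x in range(15,200,5):
        lat=np.arange(-16,16.1,.5);pts=[O+d*x+n*(sg*35+l) for l in lat]
        uv=np.array([proj(c,(q[0],q[1],18)) for q in pts]);b=map_coordinates(im[...,2],[uv[:,1],uv[:,0]],order=1)
        w=np.clip(b-110,0,None)
        if w.sum()>200:P.append((x,sg*35+(w*lat).sum()/w.sum()))
    P=np.array(P);m=np.abs(P[:,1]-np.median(P[:,1]))<5
    k=np.polyfit(P[m,0],P[m,1],1);r=P[m,1]-np.polyval(k,P[m,0]);print(nm,sg,len(P),k.round(4),'at100',np.polyval(k,100).round(2),r.std().round(2))
  # stop
  Q=[]
  for y in range(-25,26,5):
    lat=np.arange(-20,16.1,.5);uv=np.array([proj(c,(*(O+d*l+n*y),18)) for l in lat]);b=map_coordinates(im[...,2],[uv[:,1],uv[:,0]],order=1);w=np.clip(b-110,0,None);Q.append((w*lat).sum()/max(w.sum(),1))
  print('stop',np.round(Q,1))
E
```

```text
proj side z90,z0 [222.6 254.5] [225.3 277.1]
proj side z90,z0 [248.2 143.8] [248.6 167.8]
proj side z90,z0 [244.7 115.9] [245.3 139.4]
top 1 36 [8.2000e-03 3.6844e+01] at100 37.66 0.22
top -1 18 [ 8.70000e-03 -3.30062e+01] at100 -32.14 0.26
stop [-5.2 -5.2 -5.6 -5.6 -5.4 -5.2 -5.3 -6.  -5.8 -5.6 -5.5]
side 1 36 [-3.40000e-03  3.01187e+01] at100 29.78 1.56
side -1 20 [ 6.50000e-03 -3.23217e+01] at100 -31.67 0.2
stop [-6.6 -6.6 -6.7 -6.4 -6.5 -6.8 -6.8 -6.8 -6.9 -6.7 -7. ]
```

>>> play_rows([
  [[0,0,0],0.1439,-1],
  [[0,0,0],0.1439,-1],
  [[0,0,0],0.1439,-1],
  [[0,0,0],0.1439,-1],
  [[0,0,0],0.1439,-1],
  [[0,0,0],0.1439,-1],
  [[0,0,0],0.1436,-1],
  [[-30,10,0],0,-1],
  [[-40,12,0],0,-1],
  [[-40,12,0],0,-1],
  [[-40,12,0],0,-1],
  [[-40,12,0],0,-1],
  [[-40,12,0],0,-1],
  [[-40,12,0],0,-1],
  [[-40,12,0],0,-1],
  [[-40,12,0],0,-1],
  [[-40,12,0],0,-1],
  [[-40,12,0],0,-1],
  [[-40,12,0],0,-1],
  [[-40,12,0],0,-1],
], grip_force=25)

```text
clock: 2.15
tcp_pos: [459.5, 47.7, 205.3]
tcp_rot: [[-0.158, 0.987, -0.0], [0.987, 0.158, 0.0], [0.0, -0.0, -1.0]]
ft_force: [0.1, 0.1, -0.1]
finger_gap: 1.002
```

```bash
cat >> h.py <<'E'
O=np.array([538.2,323.3]);D=np.array([.1584,-.9874]);N=np.array([.9874,.1584])
def lane(p): q=np.array(p[:2])-O;return round(float(q@D),1),round(float(q@N),1)
def st():
    s=arm.state();R=s['tcp_rot'];print('t',round(s['clock'],2),'tcp',s['tcp_pos'].round(1),'lane',lane(s['tcp_pos']),'yang',np.degrees(np.arctan2(R[1,1],R[0,1])).round(2),'F',s['ft_force'].round(2),'M',s['ft_torque'].round(2),'gap',round(s['finger_gap']*94,1),'q',s['joint_pos'].round(1));return s
def to(p,s=None):
    s=s or arm.state();print('tool shift',(s['tcp_rot'].T@(np.array(p)-s['tcp_pos'])).round(1))
E
python3 - <<'E'
from h import *
s=st();to((529.4,-113.1,s['tcp_pos'][2]))
E
```

```text
t 2.15 tcp [459.5  47.7 205.3] lane (259.7, -121.4) yang 9.09 F [ 0.07  0.06 -0.09] M [-0.    0.08 -0.02] gap 94.2 q [ -4.8  -2.2 103.5   0.   78.7 -13.9]
tool shift [-169.8   43.6   -0. ]
```

>>> play_rows([
  [[-40,11,0],0,-1],
  [[-40,11,0],0,-1],
  [[-40,11,0],0,-1],
  [[-30,6,0],0,-1],
  [[-19.8,4.6,0],0,-1],
  [[0,0,0],0,-1],
])

```text
clock: 2.75
tcp_pos: [529.6, -113.4, 205.0]
tcp_rot: [[-0.155, 0.988, -0.0], [0.988, 0.155, -0.0], [-0.0, -0.0, -1.0]]
ft_force: [-0.2, 0.3, 0.0]
finger_gap: 0.998
```

```bash
python3 - <<'E'
from h import *
st();c=arm.calibration('wrist');im=arm.read_camera('wrist');save('w1.png',im)
for p in [(529.4,-113.1,90),(529.4,-113.1,0)]:print(np.round(proj(c,p),1))
E
```

```text
t 2.75 tcp [ 529.6 -113.4  205. ] lane (429.8, -77.6) yang 8.94 F [-0.17  0.34  0.01] M [-0.01  0.04  0.02] gap 93.8 q [-21.2   7.8  93.   -0.   79.2 -30.2]
[253.1 185.2]
[253.1 166.6]
```

View pics/w1.png

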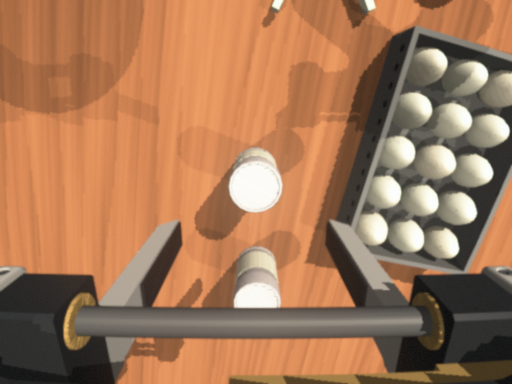

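The lid is at (255,184) against a predicted (253,185), so I descend and grip.

>>> play_rows([
  [[0,0.5,35],0,-1],
  [[0,0,45],0,-1],
  [[0,0,45],0,-1],
  [[0,0,30],0,-1],
  [[0,0,14],0,-1],
  [[0,0,0],0,1],
  [[0,0,0],0,1],
  [[0,0,0],0,1],
  [[0,0,0],0,1],
  [[0,0,0],0,1],
])

```text
clock: 3.8
tcp_pos: [530.8, -111.7, 37.9]
tcp_rot: [[-0.158, 0.987, 0.003], [0.987, 0.158, -0.001], [-0.001, 0.002, -1.0]]
ft_force: [-0.3, -0.0, 0.1]
finger_gap: 0.611
```

```bash
python3 - <<'E'
from h import *
ct=arm.calibration('top');cs=arm.calibration('side')
st();to((585.7,27.1,36));to((553.6,227.5,36))
E
```

```text
t 3.8 tcp [ 530.8 -111.7   37.9] lane (428.4, -76.3) yang 9.11 F [-0.33 -0.01  0.09] M [-0.03  0.06  0.02] gap 57.5 q [-21.   19.3 100.9   0.   59.7 -30.1]
tool shift [128.4  76.2   1.9]
tool shift [331.4  76.2   1.6]
```

>>> play_rows([
  [[4,2.2,0],0,1],
  [[8,5,0],0,1],
  [[10,6,0],0,1],
  [[10,6,0],0,1],
  [[10,6,0],0,1],
  [[10,6,0],0,1],
  [[10,6,0],0,1],
  [[10,6,0],0,1],
  [[10,6,0],0,1],
  [[10,6,0],0,1],
  [[10,6,0],0,1],
  [[10,6,0],0,1],
  [[10,5,0],0,1],
  [[10,4,0],0,1],
  [[4,0,0],0,1],
  [[0,0,0],0,1],
])

```text
clock: 5.4
tcp_pos: [585.1, 35.2, 37.7]
tcp_rot: [[-0.159, 0.987, 0.004], [0.987, 0.159, -0.0], [-0.001, 0.003, -1.0]]
ft_force: [1.4, -2.5, 4.5]
finger_gap: 0.59
```

```bash
python3 - <<'E'
from h import *
st()
for n in ['top','wrist']:
    im=arm.read_camera(n);
    save(n+'2.png',im if n=='wrist' else cv2.resize(im[90:230,140:390],None,fx=3,fy=3))
E
```

```text
t 5.4 tcp [585.1  35.2  37.7] lane (291.9, 0.6) yang 9.14 F [ 1.42 -2.51  4.54] M [-0.44 -0.1   0.04] gap 55.4 q [ -5.   23.7  94.5  -0.   61.5 -14.1]
```

View pics/top2.png

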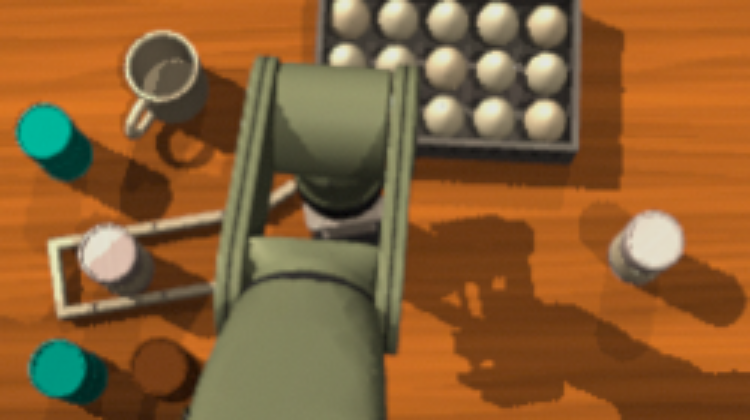

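View pics/wrist2.png

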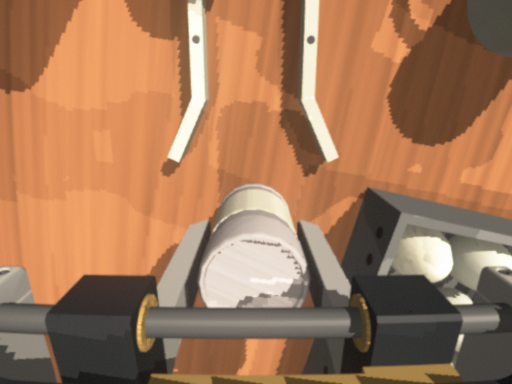

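The wrist view shows the tin held upright. The rails run ahead of it, with bends near (198,97) and (309,97) and mouth tips at (175,160) and (332,160). I'll check the lane line from here.

```bash
python3 - <<'E'
from h import *
c=arm.calibration('wrist');st()
im=cv2.cvtColor(cv2.imread('pics/wrist2.png'),cv2.COLOR_BGR2RGB)
for v in (10,25,55,75,90):
    r=im[v].astype(int);m=(r[:,2]>140)&(r[:,0]-r[:,2]<70);m[:170]=0;m[345:]=0
    u=np.nonzero(m)[0];L=u[u<256].mean();R=u[(u>256)].mean()
    a=plane(c,L,v,18);b=plane(c,R,v,18);print(v,round(L,1),round(R,1),lane(a),lane(b),'mid',(lane(a)[1]+lane(b)[1])/2)
E
```

```text
t 5.5 tcp [585.1  35.2  37.7] lane (291.9, 0.6) yang 9.1 F [ 1.62 -1.51  5.29] M [-0.25 -0.13  0.01] gap 55.7 q [ -5.   23.7  94.6   0.   61.5 -14.2]
10 195.5 311.5 (156.2, -33.7) (156.1, 35.5) mid 0.8999999999999986
25 196.0 311.0 (164.5, -33.8) (164.5, 35.6) mid 0.9000000000000021
55 197.5 309.5 (181.6, -33.6) (181.5, 35.4) mid 0.8999999999999986
75 198.0 309.0 (193.3, -33.8) (193.3, 35.6) mid 0.9000000000000021
90 199.0 308.0 (202.4, -33.5) (202.3, 35.4) mid 0.9499999999999993
```

>>> play_rows([
  [[4,0.3,-0.6],0,1],
  [[8,0,0],0,1],
  [[10,0,0],0,1],
  [[10,0,0],0,1],
  [[10,0,0],0,1],
  [[10,0,0],0,1],
  [[10,0,0],0,1],
  [[10,0,0],0,1],
  [[10,0,0],0,1],
  [[10,0,0],0,1],
  [[10,0,0],0,1],
  [[10,0,0],0,1],
  [[10,0,0],0,1],
  [[10,0,0],0,1],
  [[10,0,0],0,1],
  [[10,0,0],0,1],
  [[10,0,0],0,1],
  [[10,0,0],0,1],
  [[6,0,0],0,1],
  [[0,0,0],0,1],
])

```text
clock: 7.5
tcp_pos: [553.3, 211.5, 35.5]
tcp_rot: [[-0.16, 0.987, -0.004], [0.987, 0.16, -0.0], [0.0, -0.004, -1.0]]
ft_force: [-0.9, -1.0, -1.2]
finger_gap: 0.571
```

```bash
python3 - <<'E'
from h import *
st()
im=arm.read_camera('wrist');save('wrist3.png',im)
im=arm.read_camera('side');save('side3.png',cv2.resize(im[100:315,120:300],None,fx=2.7,fy=2.7))
E
```

```text
t 7.5 tcp [553.3 211.5  35.5] lane (112.8, -2.8) yang 9.18 F [-0.91 -0.97 -1.21] M [-0.2   0.22 -0.02] gap 53.7 q [12.5 24.8 93.3  0.  62.1  3.3]
```

View pics/wrist3.png

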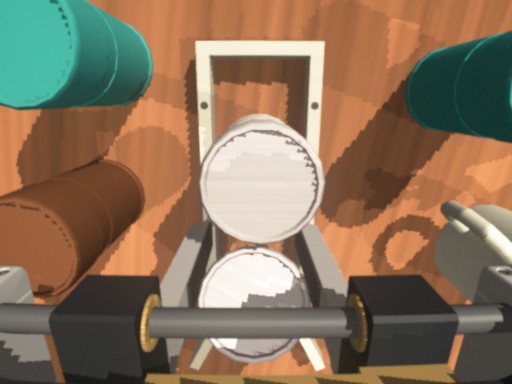

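View pics/side3.png

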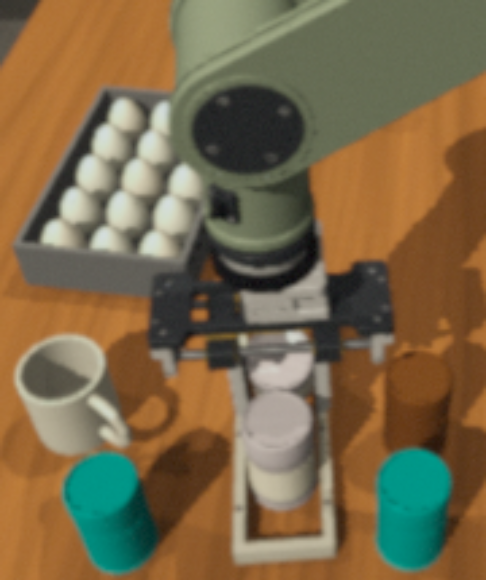

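```bash
python3 - <<'E'
from h import *
c=arm.calibration('wrist');st()
im=cv2.cvtColor(cv2.imread('pics/wrist3.png'),cv2.COLOR_BGR2RGB)
for v in (70,85,95,115,125):
    r=im[v].astype(int);m=(r[:,2]>120)&(r[:,0]-r[:,2]<70)
    u=np.nonzero(m)[0];L=u[(u>180)&(u<225)].mean();R=u[(u>295)&(u<340)].mean()
    a=plane(c,L,v,18);b=plane(c,R,v,18);print(v,round(L,1),round(R,1),lane(a),lane(b),'mid',(lane(a)[1]+lane(b)[1])/2)
for u in (240,260,280):
    r=im[30:75,u].astype(int);print('stop rows',[(30+i,*x) for i,x in enumerate(r) if x[2]>120][::3][:1],[30+i for i,x in enumerate(r) if x[2]>120][-1])
print(lane(plane(c,260,56,18)),lane(plane(c,260,42,18)))
print('lid far',lane(plane(c,262,180,90)),'lid held',lane(plane(c,255,304,90)))
E
```

```text
t 7.6 tcp [553.6 210.7  35.7] lane (113.7, -2.6) yang 9.12 F [-1.54 -0.91 -2.87] M [-0.14  0.33 -0.07] gap 53.6 q [12.5 24.8 93.3  0.  62.2  3.3]
70 203.0 315.5 (12.3, -33.7) (12.2, 35.7) mid 1.0
85 205.0 315.0 (21.1, -32.8) (21.1, 35.8) mid 1.5
95 205.5 314.5 (27.2, -32.7) (27.1, 35.8) mid 1.5499999999999972
115 205.5 313.5 (39.5, -33.2) (39.4, 35.8) mid 1.2999999999999972
125 206.5 313.0 (45.8, -32.8) (45.7, 35.8) mid 1.5
stop rows [(40, np.int64(206), np.int64(171), np.int64(140))] 55
stop rows [(40, np.int64(212), np.int64(176), np.int64(142))] 55
stop rows [(40, np.int64(202), np.int64(157), np.int64(121))] 55
(4.3, 1.4) (-3.7, 1.4)
lid far (63.5, 1.4) lid held (126.5, -1.4)
```

The held tin appears to have slipped about 12 mm back in the jaws: the lid is at s≈126 with the TCP at 114, and the opening has shrunk to 53.7 mm. It is also rubbing the right rail. I'll open and re-centre before going on.

>>> play_rows([
  [[0,0,0],0,-1],
  [[0,0,0],0,-1],
  [[0,0,0],0,-1],
  [[-6,1,0],0,-1],
  [[-6,1,0],0,-1],
  [[0,0,0],0,-1],
])

```text
clock: 8.2
tcp_pos: [560.0, 198.3, 37.2]
tcp_rot: [[-0.157, 0.988, 0.001], [0.988, 0.157, -0.0], [-0.0, 0.001, -1.0]]
ft_force: [0.1, 0.0, -0.0]
finger_gap: 0.993
```

```bash
python3 - <<'E'
from h import *
s=st();c=arm.calibration('wrist')
im=arm.read_camera('wrist');save('wrist4.png',im)
p=s['tcp_pos'];print('tcp lid px',np.round(proj(c,(p[0],p[1],90)),1), 'lane mid px s=20', np.round(proj(c,(*(O+D*20),18)),1))
im2=arm.read_camera('side');save('side4.png',cv2.resize(im2[100:315,120:300],None,fx=2.7,fy=2.7))
E
```

```text
t 8.2 tcp [560.  198.3  37.2] lane (126.9, 1.7) yang 9.04 F [ 0.08  0.02 -0.01] M [-0.06 -0.   -0.02] gap 93.3 q [11.2 24.7 93.2 -0.  62.1  2.1]
tcp lid px [253.2 279.7] lane mid px s=20 [250.2  60.7]
```

View pics/wrist4.png

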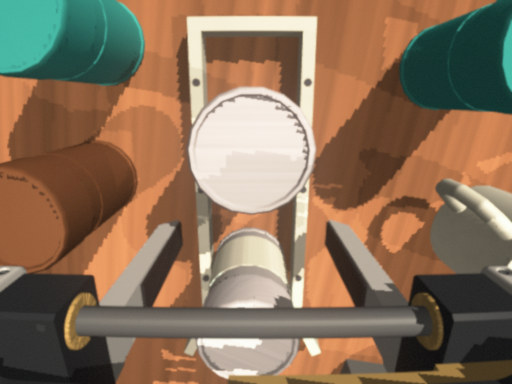

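View pics/side4.png

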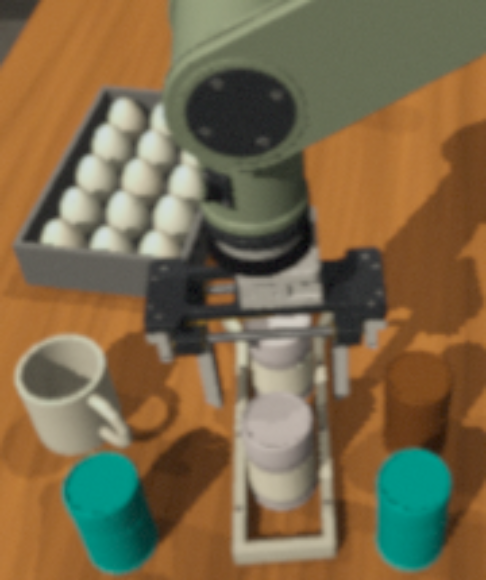

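```bash
python3 - <<'E'
from h import *
s=st();c=arm.calibration('wrist')
for uv in [(248,323),(248,318),(248,375),(252,150),(252,213)]:print(uv,lane(plane(c,*uv,90)))
print('rail bottom base near',[lane(plane(c,u,85,18)) for u in (195.5,308)], lane(plane(c,252,31,18)))
ct=arm.calibration('side');print([lane(plane(ct,120+u/2.7,100+v/2.7,90)) for u,v in [(279,420),(279,338)]])
im=cv2.cvtColor(cv2.imread('pics/wrist4.png'),cv2.COLOR_BGR2RGB);save('w4c.png',cv2.resize(im[200:384,160:340],None,fx=3,fy=3))
E
```

```text
t 8.3 tcp [559.6 198.9  37.1] lane (126.2, 1.4) yang 9.06 F [-0.15 -0.19 -0.13] M [-0.04  0.09  0.03] gap 94.2 q [11.2 24.7 93.2  0.  62.1  2.2]
(248, 323) (151.8, -1.2)
(248, 318) (148.6, -1.2)
(248, 375) (187.0, -1.4)
(252, 150) (63.4, 1.0)
(252, 213) (91.8, 0.9)
rail bottom base near [(33.6, -34.8), (33.6, 35.9)] (2.4, 0.8)
[(62.4, -2.4), (142.8, -3.8)]
```

View pics/w4c.png

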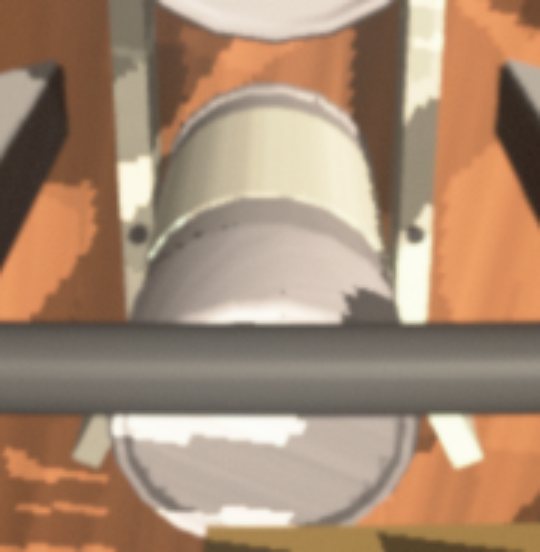

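```bash
python3 - <<'E'
from h import *
c=arm.calibration('wrist')
print('base front',lane(plane(c,248,228,0)),'bandtop front z~58?',lane(plane(c,250,265,58)),'lid back',lane(plane(c,248,378,90)),'lid sides',lane(plane(c,198,341,90)),lane(plane(c,298.5,341,90)))
im=arm.read_camera('top');save('top4.png',cv2.resize(im[90:230,140:390],None,fx=3,fy=3))
E
```

```text
base front (138.7, -2.6) bandtop front z~58? (137.0, -0.5) lid back (189.2, -1.5) lid sides (163.5, -27.5) (163.5, 25.1)
```

View pics/top4.png

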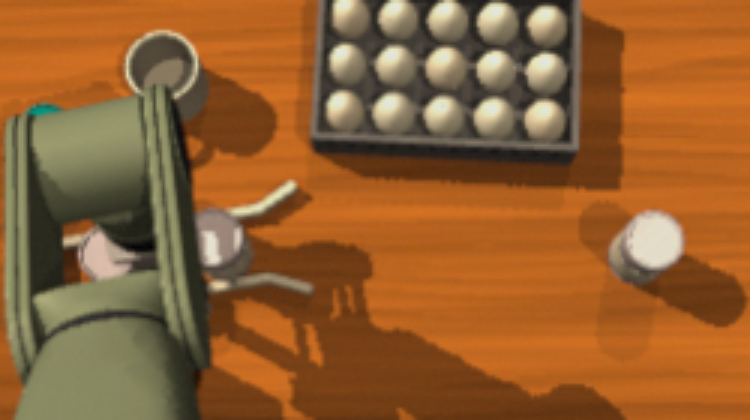

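The tin stands upright in the lane at s≈164, about 37 mm behind the TCP, so it slipped out of the grip. I'll re-centre on it and grip harder.

>>> play_rows([
  [[-10,0,0],0,-1],
  [[-14,0,0],0,-1],
  [[-13.5,0,0],0,-1],
  [[0,0,0],0,1],
  [[0,0,0],0,1],
  [[0,0,0],0,1],
  [[0,0,0],0,1],
  [[0,0,0],0,1],
  [[0,0,0],0,1],
], grip_force=50)

```text
clock: 9.25
tcp_pos: [563.5, 162.4, 36.9]
tcp_rot: [[-0.159, 0.987, -0.004], [0.987, 0.159, -0.001], [0.0, -0.004, -1.0]]
ft_force: [-5.4, 0.2, 4.4]
finger_gap: 0.588
```

```bash
python3 - <<'E'
from h import *
s=st();c=arm.calibration('wrist')
im=arm.read_camera('wrist');save('wrist5.png',im);s=st()
p=s['tcp_pos'];print('tcp lid px',np.round(proj(c,(p[0],p[1],90)),1))
E
```

```text
t 9.25 tcp [563.5 162.4  36.9] lane (162.9, -0.5) yang 9.15 F [-5.43  0.16  4.45] M [-0.23  1.    0.02] gap 55.3 q [ 7.6 24.1 94.1 -0.  62.  -1.5]
t 9.3 tcp [563.5 162.4  36.9] lane (162.9, -0.5) yang 9.14 F [-5.25 -1.11  5.61] M [-0.22  1.1  -0.06] gap 55.5 q [ 7.6 24.1 94.1 -0.  62.  -1.5]
tcp lid px [252.7 280.1]
```

View pics/wrist5.png

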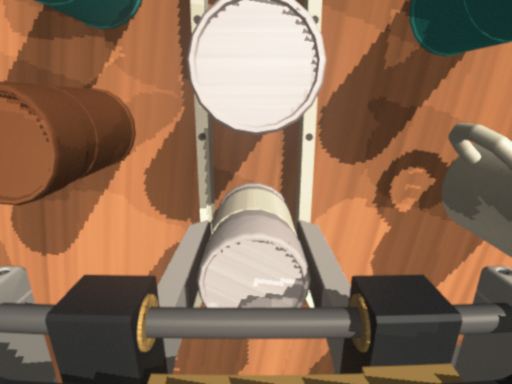

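The tin is centred in the jaws this time, with the lid at (255,275). The arm is pressing it down with about 5 N, which explains the drag, so I'll ease upward slightly and check the forces.

>>> play_rows([
  [[0,0.5,-0.7],0,1],
  [[0,0.5,-0.5],0,1],
  [[2,0,0],0,1],
  [[2,0,0],0,1],
  [[0,0,0],0,1],
])

```text
clock: 9.8
tcp_pos: [565.5, 166.7, 37.9]
tcp_rot: [[-0.159, 0.987, -0.0], [0.987, 0.159, 0.0], [0.0, -0.0, -1.0]]
ft_force: [-0.2, 0.0, -4.3]
finger_gap: 0.593
```

```bash
python3 - <<'E'
from h import *
st()
E
```

```text
t 9.8 tcp [565.5 166.7  37.9] lane (159.0, 2.2) yang 9.13 F [-0.24  0.04 -4.33] M [-0.09  0.02  0.05] gap 55.7 q [ 8.  24.2 93.8  0.  62.  -1.1]
```

>>> play_rows([
  [[3,-0.4,0.3],0,1],
  [[6,-0.3,0],0,1],
  [[8,0,0],0,1],
  [[8,0,0],0,1],
  [[6,0,0],0,1],
  [[3,0,0],0,1],
  [[0,0,0],0,1],
])

```text
clock: 10.5
tcp_pos: [559.5, 200.5, 38.0]
tcp_rot: [[-0.159, 0.987, 0.0], [0.987, 0.159, 0.0], [-0.0, 0.0, -1.0]]
ft_force: [-0.4, -0.1, -5.1]
finger_gap: 0.59
```

```bash
python3 - <<'E'
from h import *
st()
im=arm.read_camera('wrist');save('wrist6.png',im)
E
```

```text
t 10.5 tcp [559.5 200.5  38. ] lane (124.6, 1.5) yang 9.17 F [-0.43 -0.12 -5.12] M [-0.06  0.06 -0.  ] gap 55.4 q [11.4 24.7 93.1 -0.  62.2  2.2]
```

View pics/wrist6.png

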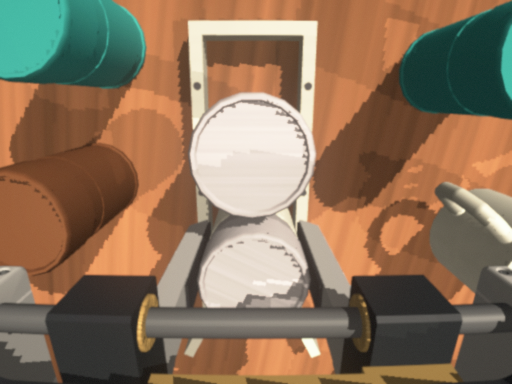

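>>> play_rows([
  [[3,0,0.3],0,1],
  [[5,0,0],0,1],
  [[5,0,0],0,1],
  [[5,0,0],0,1],
  [[4,0,0],0,1],
  [[2,0,0],0,1],
  [[0,0,0],0,1],
])

```text
clock: 11.25
tcp_pos: [555.6, 224.1, 37.6]
tcp_rot: [[-0.159, 0.987, -0.0], [0.987, 0.159, 0.0], [0.0, -0.0, -1.0]]
ft_force: [0.1, -0.1, -4.1]
finger_gap: 0.592
```

```bash
python3 - <<'E'
from h import *
st()
im=arm.read_camera('wrist');save('wrist7.png',im)
E
```

```text
t 11.25 tcp [555.6 224.1  37.6] lane (100.7, 1.5) yang 9.14 F [ 0.15 -0.11 -4.15] M [-0.    0.1   0.07] gap 55.6 q [13.7 25.2 92.4  0.  62.4  4.5]
```

View pics/wrist7.png

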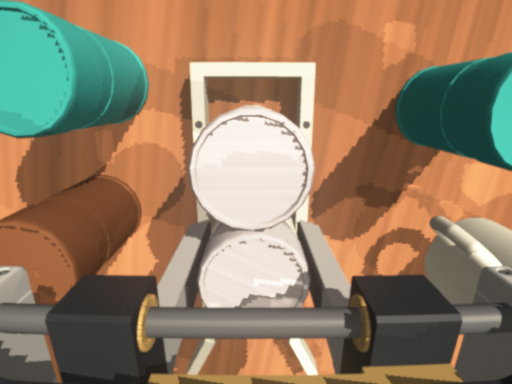

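>>> play_rows([
  [[-2,0,0],0,1],
  [[-1.5,0,0.3],0,1],
  [[0,0,0.2],0,1],
  [[0,0,0],0,-1],
  [[0,0,0],0,-1],
  [[0,0,0],0,-1],
  [[0,0,0],0,-1],
  [[0,0,-20],0,-1],
  [[0,0,-45],0,-1],
  [[0,0,-45],0,-1],
  [[-20,0,-10],0,-1],
  [[-40,0,0],0,-1],
  [[-45,0,0],0,-1],
])

```text
clock: 12.6
tcp_pos: [573.8, 116.5, 158.8]
tcp_rot: [[-0.161, 0.987, 0.003], [0.987, 0.161, 0.0], [-0.0, 0.003, -1.0]]
ft_force: [-0.2, -0.1, 0.1]
finger_gap: 0.997
```

```bash
python3 - <<'E'
from h import *
s=st();to((553.2,-250.4,s['tcp_pos'][2]))
im=arm.read_camera('wrist');save('wrist8.png',im)
E
```

```text
t 12.6 tcp [573.8 116.5 158.8] lane (209.9, 2.4) yang 9.28 F [-0.19 -0.14  0.08] M [-0.05  0.01 -0.09] gap 93.7 q [ 3.  15.3 89.8  0.  74.7 -6.3]
tool shift [-3.587e+02 -7.950e+01 -2.000e-01]
```

View pics/wrist8.png

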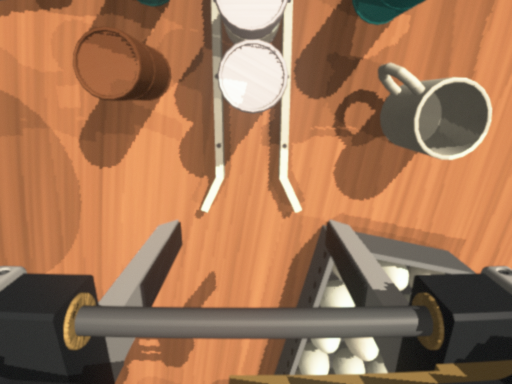

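Two tins now stand in the lane, lids near (252,10) and (252,75). Next is the second loose tin.

>>> play_rows([
  [[-40,-9,0],0,-1],
  [[-45,-10,0],0,-1],
  [[-45,-10,0],0,-1],
  [[-45,-10,0],0,-1],
  [[-45,-10,0],0,-1],
  [[-45,-10,0],0,-1],
  [[-45,-10,0],0,-1],
  [[-35,-7,0],0,-1],
  [[-13.5,-3.5,0],0,-1],
  [[0,0,0],0,-1],
  [[0,0,0],0,-1],
])

```text
clock: 13.75
tcp_pos: [551.3, -248.8, 157.0]
tcp_rot: [[-0.159, 0.987, -0.0], [0.987, 0.159, 0.001], [0.001, -0.0, -1.0]]
ft_force: [0.4, -0.1, -0.7]
finger_gap: 1.002
```

```bash
python3 - <<'E'
from h import *
s=st();c=arm.calibration('wrist');to((553.2,-250.4,36))
im=arm.read_camera('wrist');save('wrist9.png',im);print(proj(c,(553.2,-250.4,90)))
E
```

```text
t 13.75 tcp [ 551.3 -248.8  157. ] lane (567.0, -77.7) yang 9.13 F [ 0.44 -0.07 -0.66] M [-0.07  0.09  0.  ] gap 94.2 q [-32.5  17.8  86.8   0.1  75.4 -41.7]
tool shift [ -2.1   1.7 121. ]
(np.float64(255.12642161160267), np.float64(202.80754140464373))
```

View pics/wrist9.png

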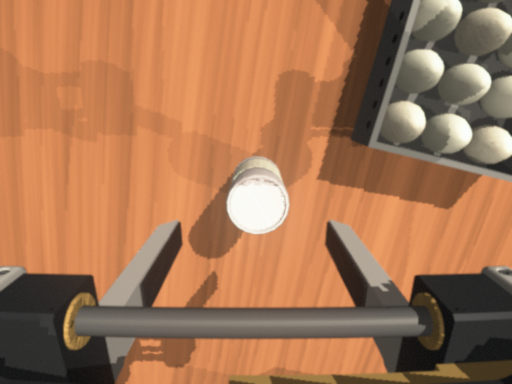

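>>> play_rows([
  [[-2,2.8,30],0,-1],
  [[0,0,40],0,-1],
  [[0,0,35],0,-1],
  [[0,0,14],0,-1],
  [[0,0,0],0,-1],
  [[0,0,0],0,1],
  [[0,0,0],0,1],
  [[0,0,0],0,1],
  [[0,0,0],0,1],
  [[0,0,0],0,1],
  [[0,0,0],0,1],
])

```text
clock: 14.9
tcp_pos: [554.9, -252.1, 38.9]
tcp_rot: [[-0.158, 0.987, 0.001], [0.987, 0.158, -0.001], [-0.001, 0.001, -1.0]]
ft_force: [-0.1, 0.6, 2.6]
finger_gap: 0.589
```

```bash
python3 - <<'E'
from h import *
st()
im=arm.read_camera('wrist');save('wrist10.png',im);st()
E
```

```text
t 14.9 tcp [ 554.9 -252.1   38.9] lane (570.7, -74.7) yang 9.1 F [-0.1   0.61  2.6 ] M [-0.02  0.08  0.01] gap 55.4 q [-32.6  26.1  90.9   0.   62.9 -41.7]
t 14.95 tcp [ 554.9 -252.1   38.9] lane (570.8, -74.7) yang 9.1 F [-0.18  0.57  2.77] M [-0.03  0.13 -0.01] gap 55.6 q [-32.6  26.1  90.9   0.   62.9 -41.7]
```

View pics/wrist10.png

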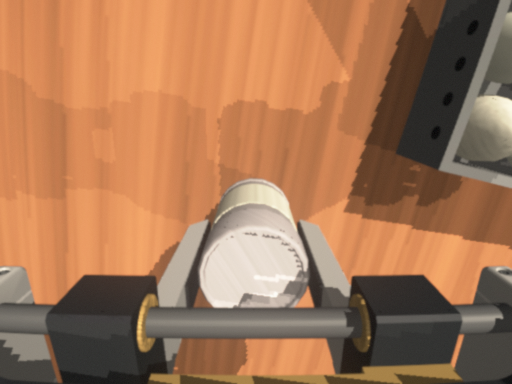

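>>> play_rows([
  [[0,0,-0.5],0,1],
  [[4,1,0],0,1],
  [[8,2,0],0,1],
  [[12,3.3,0],0,1],
  [[12,3.4,0],0,1],
  [[12,3.4,0],0,1],
  [[12,3.4,0],0,1],
  [[12,3.4,0],0,1],
  [[12,3.4,0],0,1],
  [[12,3.4,0],0,1],
  [[12,3.4,0],0,1],
  [[8,3,0],0,1],
  [[4,1,0],0,1],
  [[0,0,0],0,1],
])

```text
clock: 16.35
tcp_pos: [569.4, -126.4, 38.9]
tcp_rot: [[-0.159, 0.987, 0.001], [0.987, 0.159, 0.001], [0.001, 0.001, -1.0]]
ft_force: [0.2, 0.6, 5.5]
finger_gap: 0.592
```

```bash
python3 - <<'E'
from h import *
st()
E
```

```text
t 16.35 tcp [ 569.4 -126.4   38.9] lane (448.9, -40.4) yang 9.15 F [0.2  0.6  5.51] M [-0.04 -0.    0.03] gap 55.6 q [-21.1  23.5  94.8   0.1  61.8 -30.3]
```

>>> play_rows([
  [[0,0,-0.8],0,1],
  [[5,1.5,0],0,1],
  [[10,3,0],0,1],
  [[12,3.4,0],0,1],
  [[12,3.4,0],0,1],
  [[12,3.4,0],0,1],
  [[12,3.4,0],0,1],
  [[12,3.4,0],0,1],
  [[12,3.4,0],0,1],
  [[12,3.4,0],0,1],
  [[12,3.4,0],0,1],
  [[12,3.4,0],0,1],
  [[10,3,0],0,1],
  [[10,2.5,0],0,1],
  [[5,1.2,0],0,1],
  [[0,0,0],0,1],
])

```text
clock: 17.95
tcp_pos: [586.9, 25.6, 39.5]
tcp_rot: [[-0.159, 0.987, -0.0], [0.987, 0.159, 0.0], [0.0, -0.0, -1.0]]
ft_force: [-1.0, -0.1, -2.8]
finger_gap: 0.591
```

```bash
python3 - <<'E'
from h import *
s=st();im=arm.read_camera('wrist');save('wrist11.png',im);st()
c=arm.calibration('wrist')
for v in (10,25,40,55,75,85):
    r=im[v].astype(int);m=(r[:,2]>140)&(r[:,0]-r[:,2]<70);m[:170]=0;m[345:]=0
    u=np.nonzero(m)[0];L=u[u<256].mean();R=u[(u>256)].mean()
    a=plane(c,L,v,18);b=plane(c,R,v,18);print(v,round(L,1),round(R,1),lane(a),lane(b),'mid',(lane(a)[1]+lane(b)[1])/2)
E
```

```text
t 17.95 tcp [586.9  25.6  39.5] lane (301.6, 0.9) yang 9.16 F [-0.99 -0.07 -2.78] M [-0.06  0.07  0.  ] gap 55.5 q [ -5.9  23.9  94.1   0.   62.  -15.1]
t 18.0 tcp [586.8  25.1  39.4] lane (302.1, 0.8) yang 9.15 F [-0.46  0.66 -1.96] M [-0.08  0.07 -0.04] gap 56.0 q [ -6.   23.9  94.1  -0.   62.  -15.1]
10 194.0 310.5 (165.9, -35.0) (165.9, 35.2) mid 0.10000000000000142
25 195.5 309.6 (174.3, -34.4) (174.3, 35.0) mid 0.3000000000000007
40 196.0 309.5 (182.9, -34.5) (182.8, 35.3) mid 0.3999999999999986
55 196.5 309.0 (191.6, -34.5) (191.5, 35.4) mid 0.4499999999999993
75 199.0 308.0 (203.4, -33.5) (203.3, 35.3) mid 0.8999999999999986
85 197.0 308.5 (209.4, -35.0) (209.4, 35.9) mid 0.4499999999999993
```

View pics/wrist11.png

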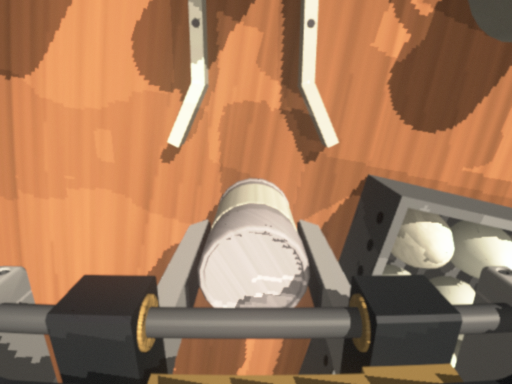

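>>> play_rows([
  [[5,0,0],0,1],
  [[10,0,0],0,1],
  [[10,0,0],0,1],
  [[10,0,0],0,1],
  [[10,0,0],0,1],
  [[10,0,0],0,1],
  [[10,0,0],0,1],
  [[5,0,0],0,1],
  [[0,0,0],0,1],
])

```text
clock: 18.9
tcp_pos: [575.5, 94.9, 39.4]
tcp_rot: [[-0.16, 0.987, -0.0], [0.987, 0.16, -0.0], [-0.0, -0.0, -1.0]]
ft_force: [0.3, -0.6, -1.9]
finger_gap: 0.589
```

```bash
python3 - <<'E'
from h import *
s=st();im=arm.read_camera('wrist');save('wrist12.png',im)
E
```

```text
t 18.9 tcp [575.5  94.9  39.4] lane (231.4, 0.7) yang 9.18 F [ 0.3  -0.64 -1.93] M [-0.05  0.05  0.05] gap 55.4 q [ 0.9 23.4 94.7 -0.  61.8 -8.3]
```

View pics/wrist12.png

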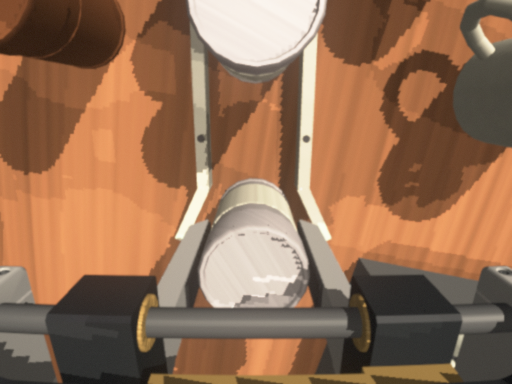

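>>> play_rows([
  [[5,0.2,0],0,1],
  [[10,0,0],0,1],
  [[10,0,0],0,1],
  [[10,0,0],0,1],
  [[10,0,0],0,1],
  [[9,0,0],0,1],
  [[6,0,0],0,1],
  [[4,0,0],0,1],
  [[0,0,0],0,1],
])

```text
clock: 19.85
tcp_pos: [565.7, 157.8, 39.4]
tcp_rot: [[-0.159, 0.987, -0.0], [0.987, 0.159, -0.0], [-0.0, -0.0, -1.0]]
ft_force: [0.1, 0.2, -1.2]
finger_gap: 0.59
```

```bash
python3 - <<'E'
from h import *
s=st();im=arm.read_camera('wrist');save('wrist13.png',im)
c=arm.calibration('wrist');p=s['tcp_pos'];print('tcp lid px',np.round(proj(c,(p[0],p[1],90)),1))
E
```

```text
t 19.85 tcp [565.7 157.8  39.4] lane (167.7, 0.9) yang 9.16 F [ 0.11  0.21 -1.17] M [-0.06  0.02  0.02] gap 55.5 q [ 7.1 23.8 94.1 -0.  62.  -2. ]
tcp lid px [253.  276.4]
```

View pics/wrist13.png

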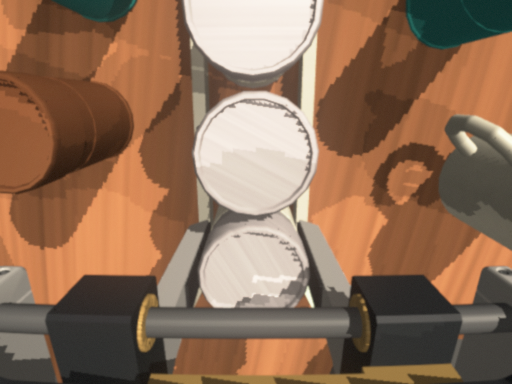

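```bash
python3 - <<'E'
from h import *
s=st();c=arm.calibration('wrist')
print('mid',lane(plane(c,255.5,151.5,90)),'mid edges',lane(plane(c,255.5,91,90)),lane(plane(c,255.5,213,90)),'far near edge',lane(plane(c,254,78,90)),'held near',lane(plane(c,254,221,90)))
print('rails',lane(plane(c,204,200,18)),lane(plane(c,303,200,18)))
E
```

```text
t 19.9 tcp [565.8 157.4  39.4] lane (168.2, 1.0) yang 9.13 F [-0.6  -0.13 -0.54] M [-0.07  0.11 -0.02] gap 55.7 q [ 7.1 23.8 94.1 -0.  62.  -2. ]
mid (106.4, 2.0) mid edges (81.5, 1.9) (134.6, 2.0) far near edge (76.4, 1.3) held near (138.5, 1.4)
rails (152.4, -33.6) (152.4, 36.0)
```

All three are in the lane: far s≈48, middle ≈107, held ≈168 (x≈45, 104 and 164). Now I'll heft the mouth tin.

>>> play_rows([
  [[0,0,0.2],0,1],
  [[0,0,0],0,1],
  [[0,0,0],0,1],
  [[0,0,-4],0,1],
  [[0,0,-10],0,1],
  [[0,0,-12],0,1],
  [[0,0,-10],0,1],
  [[0,0,-4],0,1],
  [[0,0,0],0,1],
  [[0,0,0],0,1],
  [[0,0,0],0,1],
  [[0,0,0],0,1],
  [[0,0,0],0,1],
  [[0,0,0],0,1],
])

```text
clock: 21.3
tcp_pos: [565.6, 157.2, 78.9]
tcp_rot: [[-0.158, 0.987, -0.001], [0.987, 0.158, -0.0], [-0.0, -0.001, -1.0]]
ft_force: [-0.4, -0.2, -2.8]
finger_gap: 0.592
```

```bash
python3 - <<'E'
from h import *
st();im=arm.read_camera('side');s=st();print(s['effort'].round(3));save('side14.png',cv2.resize(im[100:315,120:300],None,fx=2.7,fy=2.7))
E
```

```text
t 21.3 tcp [565.6 157.2  78.9] lane (168.3, 0.8) yang 9.11 F [-0.4  -0.16 -2.77] M [-0.04  0.02  0.02] gap 55.7 q [ 7.1 20.8 93.  -0.  66.3 -2. ]
t 21.35 tcp [565.7 157.3  79. ] lane (168.3, 0.8) yang 9.11 F [-1.26  0.9  -1.07] M [-0.09  0.02 -0.03] gap 55.4 q [ 7.1 20.8 93.  -0.  66.3 -2. ]
[ 2.0000e-03 -4.1334e+01 -2.5622e+01  6.6000e-02  2.3000e-02 -0.0000e+00]
```

View pics/side14.png

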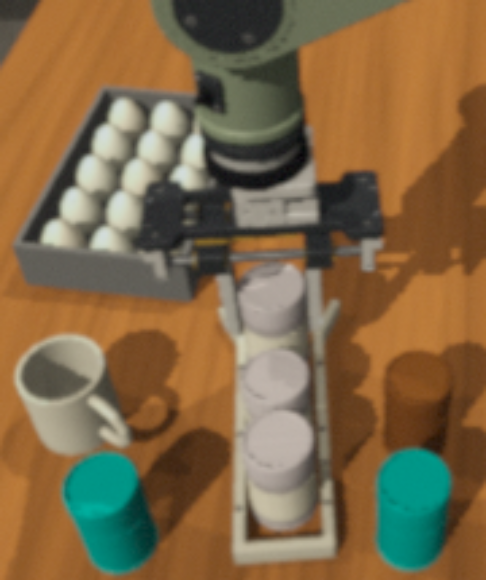

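>>> play_rows([
  [[0,0,0],0,1],
  [[0,0,0],0,1],
])

```text
clock: 21.55
tcp_pos: [565.8, 157.3, 79.2]
tcp_rot: [[-0.158, 0.987, -0.0], [0.987, 0.158, 0.0], [0.0, -0.0, -1.0]]
ft_force: [0.1, 0.1, -2.5]
finger_gap: 0.591
```

```bash
python3 - <<'E'
from h import *
s=st();print(s['effort'].round(3))
E
```

```text
t 21.55 tcp [565.8 157.3  79.2] lane (168.3, 1.0) yang 9.11 F [ 0.08  0.09 -2.49] M [-0.04  0.09 -0.02] gap 55.5 q [ 7.1 20.8 92.9  0.  66.3 -2. ]
[ 0.0000e+00 -4.1335e+01 -2.5646e+01  6.6000e-02  2.0000e-02 -0.0000e+00]
```

>>> play_rows([
  [[0,0,0],0,1],
  [[0,0,8],0,1],
  [[0,0,12],0,1],
  [[0,0,10],0,1],
  [[0,0,6],0,1],
  [[0,0,2.5],0,1],
  [[0,0,1.3],0,1],
  [[0,0,0],0,1],
])

```text
clock: 22.35
tcp_pos: [566.0, 157.3, 39.5]
tcp_rot: [[-0.158, 0.987, 0.0], [0.987, 0.158, 0.0], [-0.0, 0.0, -1.0]]
ft_force: [-0.1, -0.4, -1.9]
finger_gap: 0.588
```

```bash
python3 - <<'E'
from h import *
st()
E
```

```text
t 22.35 tcp [566.  157.3  39.5] lane (168.3, 1.2) yang 9.11 F [-0.09 -0.39 -1.91] M [-0.05 -0.03  0.02] gap 55.3 q [ 7.1 23.8 94.1  0.  62.  -2. ]
```

Lower slightly, release, then slide the open jaws along the lane to the middle tin.

>>> play_rows([
  [[0,0,0.4],0,1],
  [[0,0,0],0,-1],
  [[0,0,0],0,-1],
  [[0,0,0],0,-1],
  [[0,0,0],0,-1],
  [[10,0,0],0,-1],
  [[20,0.4,0],0,-1],
  [[20,0,0],0,-1],
  [[10,0,0],0,-1],
  [[0,0,0],0,-1],
  [[0,0,0],0,-1],
])

```text
clock: 23.45
tcp_pos: [556.7, 216.6, 39.0]
tcp_rot: [[-0.159, 0.987, -0.0], [0.987, 0.159, -0.0], [-0.0, -0.0, -1.0]]
ft_force: [-0.2, 0.4, 0.2]
finger_gap: 1.002
```

```bash
python3 - <<'E'
from h import *
s=st();im=arm.read_camera('wrist');save('wrist15.png',im)
c=arm.calibration('wrist');p=s['tcp_pos'];print('tcp lid px',np.round(proj(c,(p[0],p[1],90)),1))
E
```

```text
t 23.45 tcp [556.7 216.6  39. ] lane (108.3, 1.3) yang 9.15 F [-0.17  0.37  0.17] M [-0.06  0.06  0.04] gap 94.2 q [13.  24.9 92.6 -0.  62.5  3.8]
tcp lid px [253. 277.]
```

View pics/wrist15.png

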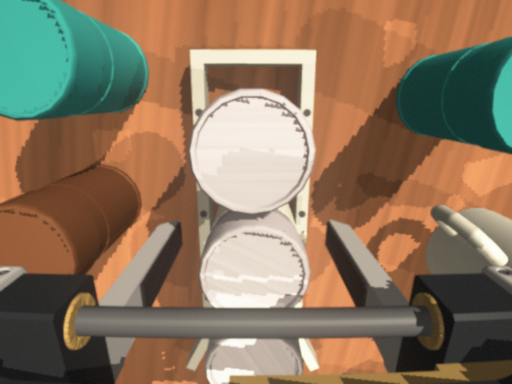

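>>> play_rows([
  [[1,0.3,0],0,-1],
  [[0,0,0],0,1],
  [[0,0,0],0,1],
  [[0,0,0],0,1],
  [[0,0,0],0,1],
  [[0,0,0],0,1],
  [[0,0,-4],0,1],
  [[0,0,-10],0,1],
  [[0,0,-12],0,1],
  [[0,0,-10],0,1],
  [[0,0,-4],0,1],
  [[0,0,0],0,1],
  [[0,0,0],0,1],
  [[0,0,0],0,1],
  [[0,0,0],0,1],
  [[0,0,0],0,1],
])

```text
clock: 25.1
tcp_pos: [556.5, 217.5, 78.5]
tcp_rot: [[-0.158, 0.987, -0.001], [0.987, 0.158, -0.0], [-0.0, -0.001, -1.0]]
ft_force: [0.8, 0.3, -5.1]
finger_gap: 0.592
```

```bash
python3 - <<'E'
from h import *
st();im=arm.read_camera('wrist');save('wrist16.png',im);s=st();print(s['effort'].round(3))
E
```

```text
t 25.1 tcp [556.5 217.5  78.5] lane (107.4, 1.3) yang 9.11 F [ 0.84  0.31 -5.1 ] M [-0.06  0.05  0.01] gap 55.6 q [13.1 22.  91.4 -0.  66.7  3.9]
t 25.15 tcp [556.6 217.5  78.7] lane (107.3, 1.4) yang 9.11 F [-0.41  0.23 -4.01] M [-0.01  0.06  0.03] gap 55.7 q [13.1 22.  91.4  0.  66.7  3.9]
[ 4.0000e-03 -4.3882e+01 -2.6864e+01  6.4000e-02  1.9000e-02 -0.0000e+00]
```

View pics/wrist16.png

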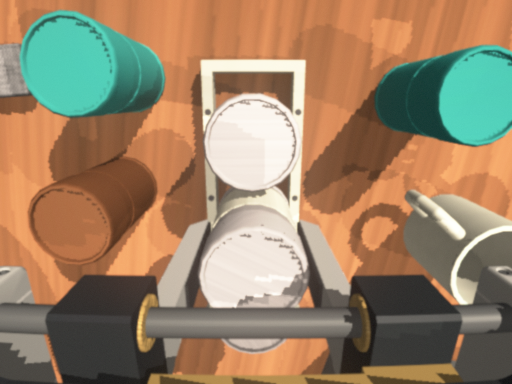

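>>> play_rows([
  [[0,0,0],0,1],
])

```text
clock: 25.25
tcp_pos: [556.8, 217.6, 78.8]
tcp_rot: [[-0.158, 0.987, -0.0], [0.987, 0.158, -0.0], [-0.0, -0.0, -1.0]]
ft_force: [0.5, -0.4, -4.4]
finger_gap: 0.594
```

>>> play_rows([
  [[0,0,0],0,1],
])

```text
clock: 25.35
tcp_pos: [556.8, 217.6, 79.0]
tcp_rot: [[-0.158, 0.987, -0.0], [0.987, 0.158, -0.0], [-0.0, -0.0, -1.0]]
ft_force: [0.2, -0.1, -5.3]
finger_gap: 0.592
```

Middle tin pulls about 4.8 N against 2.6 N for the mouth tin. Setting it down and moving on to the last.

>>> play_rows([
  [[0,0,8],0,1],
  [[0,0,12],0,1],
  [[0,0,10],0,1],
  [[0,0,6],0,1],
  [[0,0,2.5],0,1],
  [[0,0,1.5],0,1],
  [[0,0,0.2],0,1],
  [[0,0,0],0,1],
  [[0,0,0],0,-1],
  [[0,0,0],0,-1],
  [[0,0,0],0,-1],
  [[0,0,0],0,-1],
  [[10,0,0],0,-1],
  [[20,0,0],0,-1],
  [[18,0,0],0,-1],
  [[11,0,0],0,-1],
  [[0,0,0],0,-1],
  [[0,0,0],0,-1],
])

```text
clock: 27.15
tcp_pos: [547.3, 276.1, 38.7]
tcp_rot: [[-0.159, 0.987, -0.0], [0.987, 0.159, -0.0], [-0.0, -0.0, -1.0]]
ft_force: [0.3, 0.1, -0.7]
finger_gap: 1.001
```

```bash
python3 - <<'E'
from h import *
s=st();im=arm.read_camera('wrist');save('wrist17.png',im)
c=arm.calibration('wrist');p=s['tcp_pos'];print('tcp lid px',np.round(proj(c,(p[0],p[1],90)),1))
E
```

```text
t 27.15 tcp [547.3 276.1  38.7] lane (48.0, 1.5) yang 9.17 F [ 0.27  0.09 -0.67] M [-0.01 -0.    0.01] gap 94.1 q [18.7 26.6 90.2 -0.  63.2  9.5]
tcp lid px [253.  277.2]
```

View pics/wrist17.png

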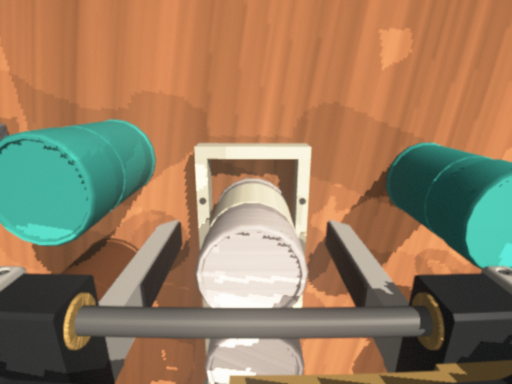

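>>> play_rows([
  [[1,-0.4,0],0,-1],
  [[0,0,0],0,1],
  [[0,0,0],0,1],
  [[0,0,0],0,1],
  [[0,0,0],0,1],
  [[0,0,0],0,1],
  [[0,0,-4],0,1],
  [[0,0,-10],0,1],
  [[0,0,-12],0,1],
  [[0,0,-10],0,1],
  [[0,0,-4],0,1],
  [[0,0,0],0,1],
  [[0,0,0],0,1],
  [[0,0,0],0,1],
  [[0,0,0],0,1],
  [[0,0,0],0,1],
])

```text
clock: 28.8
tcp_pos: [546.6, 276.6, 78.3]
tcp_rot: [[-0.158, 0.987, -0.001], [0.987, 0.158, -0.0], [-0.0, -0.001, -1.0]]
ft_force: [-0.3, -0.1, -1.6]
finger_gap: 0.591
```

```bash
python3 - <<'E'
from h import *
st();im=arm.read_camera('wrist');save('wrist18.png',im);s=st();print(s['effort'].round(3))
E
```

```text
t 28.8 tcp [546.6 276.6  78.3] lane (47.4, 0.9) yang 9.11 F [-0.32 -0.09 -1.61] M [-0.06  0.02 -0.06] gap 55.5 q [18.8 23.6 89.1 -0.  67.4  9.7]
t 28.85 tcp [546.7 276.7  78.4] lane (47.3, 1.0) yang 9.11 F [-0.75  0.96 -1.61] M [-0.03  0.    0.02] gap 55.7 q [18.8 23.6 89.1  0.  67.4  9.6]
[ 3.0000e-03 -4.3711e+01 -2.5967e+01  6.9000e-02  1.0000e-02 -0.0000e+00]
```

View pics/wrist18.png

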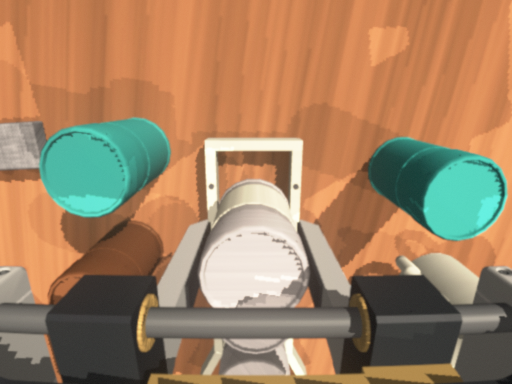

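>>> play_rows([
  [[0,0,0],0,1],
])

```text
clock: 28.95
tcp_pos: [546.8, 276.8, 78.6]
tcp_rot: [[-0.158, 0.987, -0.0], [0.987, 0.158, -0.0], [-0.0, -0.0, -1.0]]
ft_force: [0.3, 0.4, -1.9]
finger_gap: 0.589
```

>>> play_rows([
  [[0,0,0],0,1],
])

```text
clock: 29.05
tcp_pos: [546.9, 276.8, 78.8]
tcp_rot: [[-0.158, 0.987, -0.0], [0.987, 0.158, -0.0], [-0.0, -0.0, -1.0]]
ft_force: [0.3, 1.0, -2.0]
finger_gap: 0.588
```

The stop tin pulls about 1.8 N, so the middle tin (≈4.8 N) is the heaviest. I'll set this one down and go back.

>>> play_rows([
  [[0,0,8],0,1],
  [[0,0,12],0,1],
  [[0,0,10],0,1],
  [[0,0,6],0,1],
  [[0,0,2.5],0,1],
  [[0,0,1.5],0,1],
  [[0,0,0.2],0,1],
  [[0,0,0],0,1],
  [[0,0,0],0,-1],
  [[0,0,0],0,-1],
  [[0,0,0],0,-1],
  [[0,0,0],0,-1],
  [[-10,0,0],0,-1],
  [[-20,0,0],0,-1],
  [[-20,0,0],0,-1],
  [[-10,0,0],0,-1],
  [[0,0,0],0,-1],
  [[0,0,0],0,-1],
])

```text
clock: 30.85
tcp_pos: [556.6, 217.6, 38.7]
tcp_rot: [[-0.158, 0.988, 0.0], [0.988, 0.158, 0.0], [0.0, 0.0, -1.0]]
ft_force: [-0.0, 1.3, -1.2]
finger_gap: 1.003
```

```bash
python3 - <<'E'
from h import *
s=st();im=arm.read_camera('wrist');save('wrist19.png',im)
E
```

```text
t 30.85 tcp [556.6 217.6  38.7] lane (107.3, 1.4) yang 9.07 F [-0.04  1.28 -1.18] M [-0.05  0.07  0.  ] gap 94.2 q [13.  24.9 92.6  0.  62.4  4. ]
```

View pics/wrist19.png

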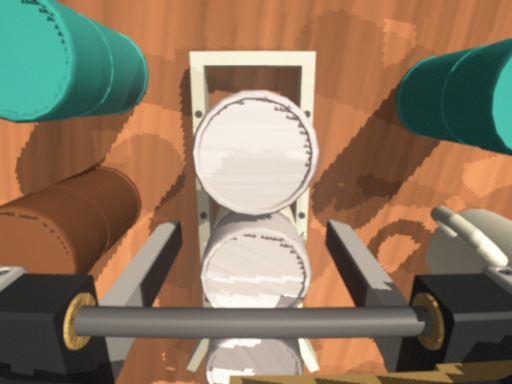

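All three stand in file, and the middle lid at (256,270) is between the jaws. Grip it and lift about 120 mm.

>>> play_rows([
  [[0,0.3,0],0,1],
  [[0,0,0],0,1],
  [[0,0,0],0,1],
  [[0,0,0],0,1],
  [[0,0,0],0,1],
  [[0,0,-4],0,1],
  [[0,0,-10],0,1],
  [[0,0,-15],0,1],
  [[0,0,-18],0,1],
  [[0,0,-18],0,1],
  [[0,0,-18],0,1],
  [[0,0,-18],0,1],
  [[0,0,-14],0,1],
  [[0,0,-8],0,1],
  [[0,0,-3],0,1],
  [[0,0,0],0,1],
  [[0,0,0],0,1],
  [[0,0,0],0,1],
  [[0,0,0],0,1],
  [[0,0,0],0,1],
])

```text
clock: 32.9
tcp_pos: [556.5, 217.5, 164.1]
tcp_rot: [[-0.158, 0.987, -0.001], [0.987, 0.158, -0.0], [-0.0, -0.001, -1.0]]
ft_force: [-0.0, -0.3, -4.6]
finger_gap: 0.59
```

```bash
python3 - <<'E'
from h import *
s=st();im=arm.read_camera('wrist');save('wrist20.png',im)
im=arm.read_camera('side');save('side20.png',cv2.resize(im[60:315,80:340],None,fx=2.3,fy=2.3));st()
E
```

```text
t 32.9 tcp [556.5 217.5 164.1] lane (107.3, 1.3) yang 9.11 F [-0.02 -0.34 -4.57] M [-0.02  0.04  0.03] gap 55.4 q [13.1 16.6 87.5  0.  76.   3.9]
t 33.0 tcp [556.6 217.6 164.3] lane (107.3, 1.5) yang 9.11 F [ 0.17  0.07 -3.89] M [-0.05  0.06 -0.05] gap 55.8 q [13.1 16.6 87.5 -0.  76.   3.9]
```

View pics/wrist20.png

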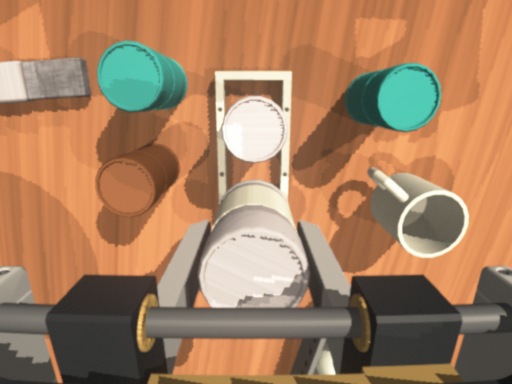

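View pics/side20.png

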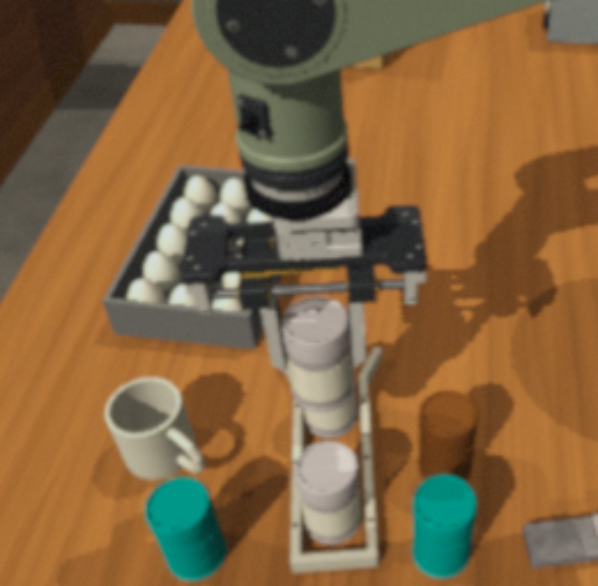

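The heavy tin is held upright and high. The stop tin stands between the rails, lid at (254,128) in the wrist view. The mouth tin is visible below and behind the held one, its base near (330,430) in the side crop. One last position check, then hand in.

```bash
python3 - <<'E'
from h import *
c=arm.calibration('wrist');cs=arm.calibration('side')
print('stop tin',lane(plane(c,254,128.5,90)),'rails@',[lane(plane(c,u,120,18)) for u in (220.5,287)])
f=lambda x,y:(80+x/2.3,60+y/2.3)
print('mouth tin front base',lane(plane(cs,*f(331,433),0)),'stop tin front base',lane(plane(cs,*f(332,540),0)))
st();print(arm.hand_in())
E
```

```text
stop tin (46.6, 2.1) rails@ [(43.9, -33.3), (43.9, 37.2)]
mouth tin front base (144.5, 0.8) stop tin front base (21.8, 2.1)
t 33.0 tcp [556.6 217.6 164.3] lane (107.3, 1.5) yang 9.11 F [ 0.17  0.07 -3.89] M [-0.05  0.06 -0.05] gap 55.8 q [13.1 16.6 87.5 -0.  76.   3.9]
the job is handed in; nothing more can be done
None
```

I slid both loose tins into the lane, hefted all three from mouth to stop, and handed in at 33 s holding the heaviest. No verdict was reported.

- **Weights:** the mouth tin pulled about 2.6 N, the middle one about 4.8 N and the stop one about 1.8 N. Single force readings scattered by about 1 N, but the order is clear.
- **Held tin:** the middle tin is upright in the gripper, with its underside about 125 mm above the bench by arm position. The jaw opening is steady at 55.6 mm.
- **The other two:** the stop tin was measured at about x = 43 mm, near the midline. The mouth tin was set down at about x = 165 mm by arm position. In the last side view I could only check its front edge, which put the centre at about x = 169 mm. Both are inside the 181 mm limit.
- **What went wrong:** the first tin slipped back in the grip once, because I was pressing it down while sliding it. It stayed upright in the lane, and I re-gripped it with more force. For a short stretch afterwards the arm carried most or all of its weight, so it may have risen by up to about 1 mm.
- **Disagreement:** estimates of the lane's position from different views differed by 1–4 mm. I relied on the wrist camera.

I left the egg tray, mug, brush and coloured look-alikes alone; none looked moved in the pictures I took.

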